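# Set the labelling jig round a tin and hold it

## Robot

A 6-joint arm with a two-finger parallel gripper is mounted at the origin on a cart in front of the work surface, level with it; the furniture and walls round the work are solid. World frame = base frame: x ahead of the robot, y to its left, z up, the work surface at z = 0. Lengths are in m, angles in rad, forces in N, time in s.
With the tool pointing down it reaches from about 0.3 to 0.775 m from the base axis. Payload 14.6 kg.
Tool frame: the origin (TCP) lies at the very end of the fingers, on their centre line; the grasp point (between the pads) lies 19 mm behind it; z points along the fingers, y is the direction in which the jaws open and shut (so a half turn about z gives the same grasp; the last joint's range is limited). The gripper opens to 94 mm and grips with 3 to 60 N. Pads are 16 mm wide; open, the fingers measure 119 mm over their backs; the gripper's body (75 mm by 177 mm) begins 78 mm behind the grasp point.
Start: joints at [-1.312, 0.3, 1.521, -0, 1.321, -0.067], TCP at [0.176, -0.521, 0.205] pointing down, gripper open.
Joint ranges: [-3.03, 3.03], [-0.79, 2.21], [0.23, 2.52], [-1.04, 4.18], [0, 3.07], [-2.55, 2.55]. Speed limits (rad/s): [2.22, 2.22, 2.57, 3.14, 3.14, 3.14].

## Interface

Orientations are given as [roll, pitch, yaw] about the fixed x, y, z axes, in that order (R = Rz(yaw) Ry(pitch) Rx(roll)).
In Python, from station import get_obs, vision, hand_in gives the robot as it stands.
- The arm moves only by the tool play_rows, never from a script. Its argument "moves" is a list of rows, each an object with "claw": the opening, from 0 (shut) to 1 (fully open); "linear": the shift along the tool's x, y, z in mm, a list of three; "turn": the turn, a rotation vector about the tool's x, y, z in rad, a list of three. In form: [{"claw": claw, "linear": [tx, ty, tz], "turn": [ax, ay, az]}, ...]. A call has 1 to 8 rows; each row is the pose to reach, as a shift and turn from the pose measured when the call began, along the tool's axes at that moment; what a row does not reach only later rows make up. A row lasts 1/8 s, in which the tool goes at most 62.5 mm and 10.7 degrees, less where a joint would pass 70% of its speed; a pose out of reach is approached as far as the arm can. A call with a gripper value outside its range is refused whole. The fingers move at their own pace and stop on an object; "force" is the grip in N (left out, the last holds). Time passes only in rows, so rows that repeat a pose let the fingers close. It gives the time, the measured TCP pose, the force and the opening at its end, in the units of the state.
- get_obs(): the state, without advancing time (a new reading comes with each control period).
- vision.camera(name): name is "scene" or "side" or "wrist"; returns the picture (384x512x3 uint8, blue, green, red); there is no depth.
- vision.camera_info(name): a dict with "camera_matrix" (3x3 intrinsics, pixels), "rvec" (rotation vector, rad) and "tvec" (3), from world to camera coordinates, as OpenCV has them; the wrist camera has in their place "mount" (4x4, takes a point from camera to tool coordinates, whose origin is the TCP and whose axes are the flange's). Camera axes: x right, y down, z forward; pixel columns grow to the right and rows downward; lengths in m; the calibration is good to about 2 mm. The wrist camera is an equidistant fisheye: a pixel r from the principal point sees the ray r / f radians off the axis. A picture is of the moment at which its call begins: read the wrist's pose just before it. camera_info takes no time and is no camera call.
- hand_in(): hands the job in, once; it reports no verdict.
The state is a dict: "time_s": time; "qpos": joint angles; "joint_vel": joint speeds; "tau": joint torques, N m; "ee_pos": TCP position; "eef_rot": TCP orientation; "force": force on the tool from outside, world axes, zero at the start; "moment": the same for the moment, N m; "grip_width": finger opening in m.
Only numpy, scipy, OpenCV 4.12 (cv2) and the standard library are available. Lean on these libraries where they do the work, as an engineer would, in place of code of your own. Each camera call takes 0.05 s, during which the arm holds its last target.

## Task

Get the labelling jig ready for this tin: stand the round tin upright in the jig's bed, between the side rails near the fence, and let go of it. Then squeeze the lock button on the grip of the jig's telescoping arm, slide the arm out until its index lines up with the clip on the scale (do not force the arm while it is locked, and do not jam the tin against the fence), and finish while still holding the grip there with the button squeezed in, for a colleague to stick a price label on the tin; leave the other goods where they are.

Things in the scene. Friction and masses are not known exactly. Their poses are not given: they have to be found in the camera images.
- jig: Labelling jig fixed to the table: pale wooden board 330x150x12 mm with a telescoping arm. Origin on the table under the arm's centre line; x along the board, the way the arm extends (roughly away from the robot), y to its left. Board: x -160 to +170, y -80 to +70. Near half: metal sleeve (x -155 to -60, y +-15, top z 55). Far end: wooden fence, 100 wide, 10 thick, top z 57.
- bed (a point): Centre of the tin's bed, on the board's top (jig x 112, y 0, z 12), axes as the jig. The bed lies between two low wooden side rails 72 mm apart (12 high, jig x 65 to 145) and ends at the fence, 33 mm further along x.
- fence_face (a point): Foot of the fence's face that looks at the arm (jig x 145, y 0, z 12), axes as the jig.
- stop_face (a point): Centre of the front face of the arm's stop plate, which moves with the arm; the plate is 60 wide, 6 thick, z 32 to 68 over the table.
- grip (a point): Centre of the arm's upright grip, 83 mm over the table; moves with the arm. Grip: top at z 108, 26 mm along jig x, 40 mm across (jig y -20 to +20, button out); pinch it across jig y from above, nothing beside it from z 57 up. Its left side (jig +y) is rigid; the right side (jig -y) is the ribbed black lock button.
- gauge_arm (a joint): Extension of the arm in m, 0 fully in, 0.092 at its stop; starts between 0 and 0.025. It slides freely (about 2 N) while the lock button is squeezed in and stays where it is left; with the button out a spring-loaded brake locks it against pushes of over 20 N.
- lock_button (a joint): Travel of the lock button in m: 0 out (locked), 0.006 fully in. Its plate (20 mm along jig x, z 66 to 100) goes in along jig +y; 2 mm in at 4 N, 4 mm at 8 N (brake free), fully in at 10 to 12 N; a pinch of 15 to 25 N holds it in. It springs out when let go.
- index (a point): Tip of the thin index finger that reaches from the stop plate over the scale on the board's right side; it moves with the arm (jig x = 7 mm + extension) and lies 45 mm ahead of the grip's centre along jig x and 3 mm behind the stop face.
- mark (a point): Middle of the ridge of the small steel clip (12 mm along the scale) that sits on the metal scale and marks the setting wanted; fixed, axes as the jig. The index is at the mark when its jig x equals that of this point.
- clip: The same clip; origin at its underside, at the ridge's inner end.
- tin_center (a point): Centre (half-way up) of the round tin that is to be labelled: upright cylinder 57.4 mm in diameter, 72 mm high, about 0.18 kg, solid to the touch.
- tea_tin: The same tin; origin at the centre of its underside, z is its axis.
- honey_jar_b: Bystander, to be left alone: round glass jar with a pale lid, 64 wide, 97 high mm; origin at the centre of its underside.
- ring_pack_0: Bystander, to be left alone: flat film pack with a ring cake, 90x94x25 mm; origin at the centre of its underside.
- ring_pack_3: Bystander, to be left alone: flat film pack with a ring cake, 90x94x24 mm; origin at the centre of its underside.
- ring_pack_4: Bystander, to be left alone: flat film pack with a ring cake, 90x94x25 mm; origin at the centre of its underside.
- ring_pack_1: Bystander, to be left alone: flat film pack with a ring cake, 90x94x24 mm; origin at the centre of its underside.
- butter_bar_2: Bystander, to be left alone: flat film pack with a bar cake, 57x101x25 mm; origin at the centre of its underside.
- date_stamp: Bystander, to be left alone: wooden hand stamp with a turned handle, 26x34x62 mm; origin at the centre of its underside.
Mind the look-alikes: they are no part of the job. Leave any blue look-alike of the tea_tin alone.

How it is judged:
On the way, in this order (a step that is already met when the one before it is completed fails the run):
1. the tin stands upright and released in the bed, the arm still in (y of tin_center in the frame of bed between -0.009 and 0.009 m and x of tin_center in the frame of bed between -0.045 and 0.01 m and z of tin_center in the frame of bed between 0.03 and 0.04 m and angle between tin_center's own z axis and vertical below 0.1 rad and contact force between the fingers and tea_tin below 0.3 N and linear speed of tea_tin below 0.02 m/s and value of joint gauge_arm below 0.035 m and value of joint lock_button below 0.002 m), for 0.2 s.
2. the lock button is squeezed in between the fingers (value of joint lock_button above 0.004 m and contact force between the fingers and lock_button above 3 N), for 0.1 s.
At the end, for the whole second after the job is handed in: Tin upright, released, on the board between rails, stop plate and fence (within 9 mm of the centre line, -45 to +10 mm along the bed); index within 4 mm of the clip's ridge and at rest; lock button still held in by 4 mm or more by the fingers (over 3 N) (all of step 2 and y of tin_center in the frame of bed between -0.009 and 0.009 m and x of tin_center in the frame of bed between -0.045 and 0.01 m and z of tin_center in the frame of bed between 0.03 and 0.04 m and angle between tin_center's own z axis and vertical below 0.1 rad and contact force between the fingers and tea_tin below 0.3 N and linear speed of tea_tin below 0.02 m/s and x of index in the frame of mark between -0.004 and 0.004 m and velocity of joint gauge_arm between -0.01 and 0.01 m/s); the arm keeps its last pose, push and grip.
It fails at once if the arm is forced while its lock is out (value of joint lock_button below 0.001 m and (velocity of joint gauge_arm above 0.03 m/s or velocity of joint gauge_arm below -0.03 m/s)).
It fails at once if the tin is jammed by the arm (contact force between gauge_arm and tea_tin above 15 N).
It fails at once if a bystander is moved by more than 3 cm (distance of any of honey_jar_b, ring_pack_0, ring_pack_3, ring_pack_4, ring_pack_1, butter_bar_2, date_stamp from where it was at the start of the episode above 0.03 m).
It also fails if it takes over 51 s, if anything falls off the work surface, if the arm or the gripper's body presses on something with over 40 N, if the wrist force passes 120 N, or if a joint passes its speed limit or range.

## Working session

There is one attempt and no reset: what is moved stays moved. The work goes in short steps, Python scripts to look and compute and a tool call to move; the robot and the scene stay as the last step left them, time stands still between calls to the robot, and variables do not carry over. Pictures are saved under pics/ and viewed, and the job is handed in when it is done.

Besides the shell and the picture viewer there is one more tool, called after "Emit:" as name([rows], argument=value, ...), one row to a line, values as JSON. play_rows: Moves the arm, as the interface text tells. Its arguments: {"type":"object","properties":{"moves":{"type":"array","items":{"type":"object","properties":{"claw":{"type":"number"},"linear":{"type":"array","items":{"type":"number"}},"turn":{"type":"array","items":{"type":"number"}}}}},"force":{"type":"number"}},"required":["moves"]}

```bash
mkdir -p pics; ls; cat > h.py <<'E'
import numpy as np, cv2
from station import get_obs, vision, hand_in
def snap(name,fn):
    im=vision.camera(name); cv2.imwrite('pics/'+fn,im); return im
def ray(cam,u,v):
    i=vision.camera_info(cam); K=np.array(i['camera_matrix']); R,_=cv2.Rodrigues(np.array(i['rvec'],float)); t=np.array(i['tvec'],float).ravel()
    d=R.T@np.linalg.inv(K)@np.array([u,v,1.]); o=-R.T@t; return o,d
def atz(cam,u,v,z):
    o,d=ray(cam,u,v); return o+d*(z-o[2])/d[2]
def proj(cam,p):
    i=vision.camera_info(cam); q,_=cv2.projectPoints(np.array(p,float).reshape(-1,1,3),np.array(i['rvec'],float),np.array(i['tvec'],float),np.array(i['camera_matrix'],float),None); return q.reshape(-1,2)
def crop(src,fn,x0,y0,x1,y1,s):
    im=cv2.imread('pics/'+src)[y0:y1,x0:x1]; cv2.imwrite('pics/'+fn,cv2.resize(im,None,fx=s,fy=s,interpolation=cv2.INTER_CUBIC))
E
python3 - <<'E'
from h import *
for c in('scene','side','wrist'):
    print(get_obs()['time_s']); snap(c,c+'0.png'); print(vision.camera_info(c))
print(get_obs())
E
```

```text
pics
0.0
{'camera_matrix': array([[378.9378693 ,   0.        , 252.93350626],
       [  0.        , 378.9378693 , 194.44922436],
       [  0.        ,   0.        ,   1.        ]]), 'rvec': array([ 0.87260704, -2.27371746,  1.30819854]), 'tvec': array([0.41349694, 0.23190214, 0.94900709])}
0.05
{'camera_matrix': array([[391.32105073,   0.        , 247.2875378 ],
       [  0.        , 391.32105073, 189.13074608],
       [  0.        ,   0.        ,   1.        ]]), 'rvec': array([ 1.96682908, -0.39286651,  0.25496062]), 'tvec': array([-0.48070584,  0.18179217,  1.08353417])}
0.1
{'camera_matrix': array([[297.31863964,   0.        , 256.2645314 ],
       [  0.        , 297.31863964, 187.82534948],
       [  0.        ,   0.        ,   1.        ]]), 'mount': array([[-9.38784244e-04, -9.71283324e-01, -2.37923988e-01,
         6.98668204e-02],
       [ 9.99999502e-01, -8.31081624e-04, -5.52983564e-04,
        -2.93547907e-04],
       [ 3.39369460e-04, -2.37924389e-01,  9.71283620e-01,
        -1.80292501e-01],
       [ 0.00000000e+00,  0.00000000e+00,  0.00000000e+00,
         1.00000000e+00]])}
{'time_s': 0.15, 'qpos': array([-1.31158720e+00,  3.00342707e-01,  1.52138308e+00, -3.01176990e-05,
        1.32067072e+00, -6.65939420e-02]), 'joint_vel': array([ 0.00073216, -0.00209589, -0.00085937,  0.00122676, -0.00011982,
       -0.00166263]), 'tau': array([ 3.00340835e-04, -5.31958258e+01, -3.52822101e+01,  7.08492938e-02,
        2.36075954e-02, -8.71154907e-05]), 'ee_pos': array([ 0.17598743, -0.52090398,  0.20504052]), 'eef_rot': array([-3.14078864e+00, -2.43824300e-05,  3.25810523e-01]), 'force': array([-0.46876684, -0.07366343, -0.1245697 ]), 'moment': array([ 0.03409283,  0.07642972, -0.07381959]), 'grip_width': 0.09430896181742521}
```

View pics/scene0.png

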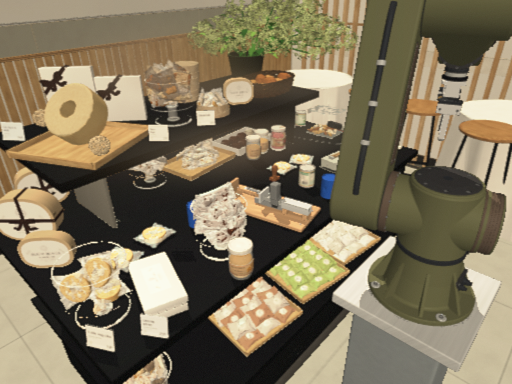

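View pics/side0.png

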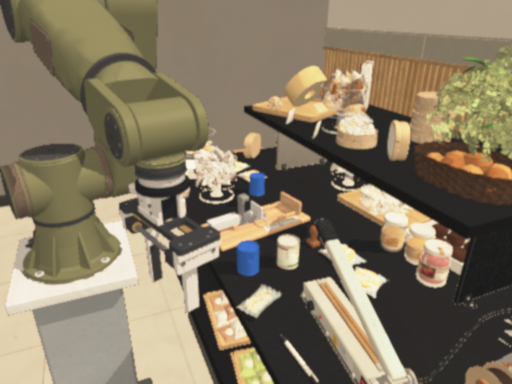

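View pics/wrist0.png

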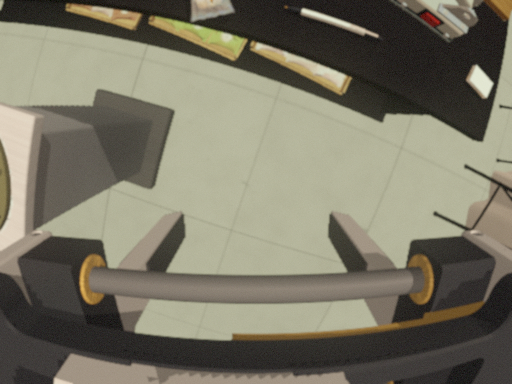

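```bash
python3 - <<'E'
from h import *
crop('scene0.png','s1.png',180,130,380,270,4)
crop('side0.png','s2.png',200,150,400,300,4)
E
```

```text
(no output)
```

View pics/s1.png

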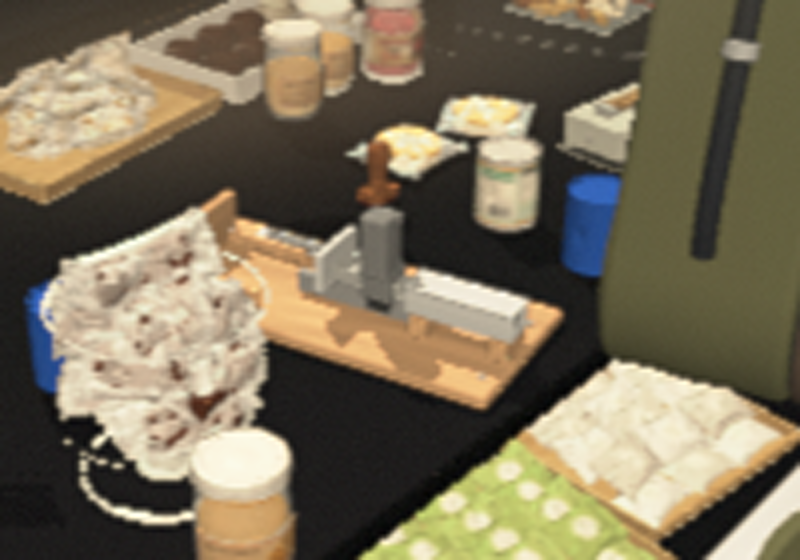

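View pics/s2.png

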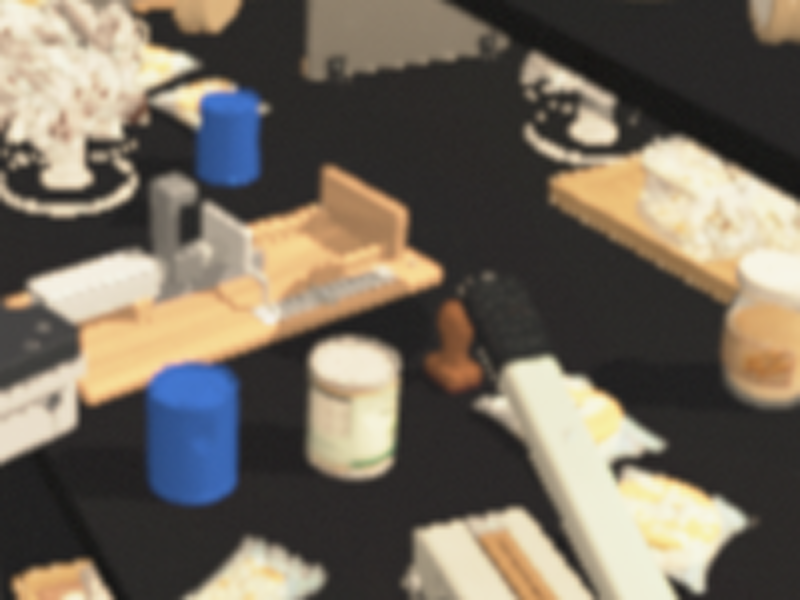

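```bash
python3 - <<'E'
from h import *
crop('scene0.png','s3.png',225,170,325,240,8)
crop('side0.png','s4.png',210,180,315,255,7.6)
print('tin top', atz('side',288.5,240.3,.072),atz('scene',307,168,.072))
E
```

```text
tin top [ 0.5274183  -0.26258751  0.072     ] [ 0.52328288 -0.25296147  0.072     ]
```

View pics/s3.png

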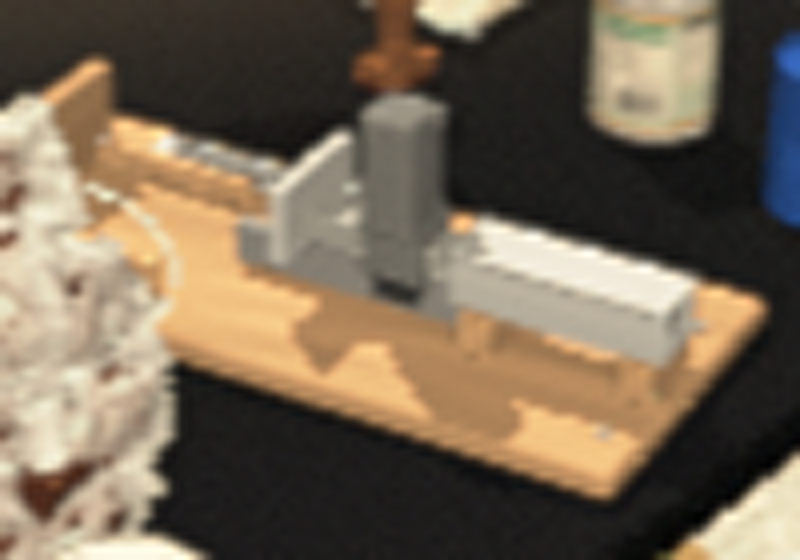

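View pics/s4.png

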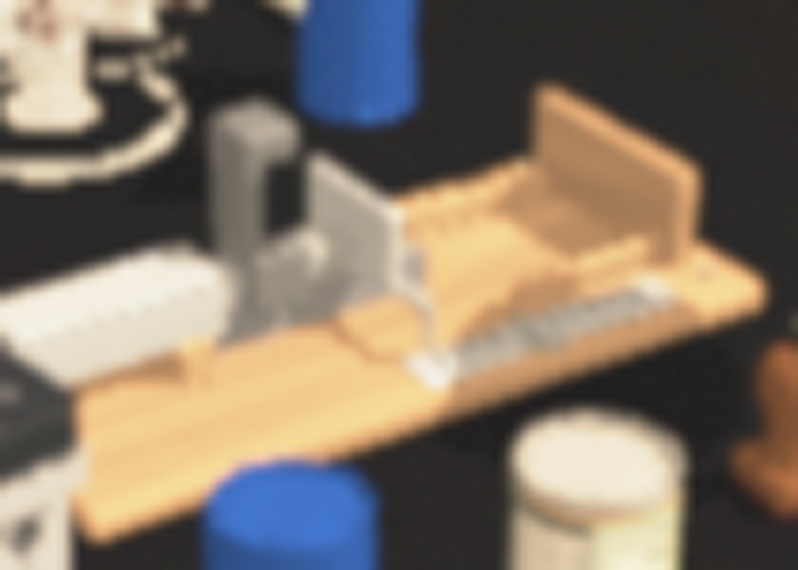

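```bash
cat > fit.py <<'E'
from h import *
from scipy.optimize import least_squares
S=lambda x,y:('side',210+x/7.6,180+y/7.6)
C=lambda x,y:('scene',225+x/8,170+y/8)
obs=[(S(768,280),(170,-80,12)),(S(78,510),(-160,-80,12)),(S(538,88),(145,50,57)),(S(690,180),(145,-50,57)),
(C(612,488),(-160,70,12)),(C(768,300),(-160,-80,12)),(C(100,60),(150,-50,57)),
(S(320,158),(7,30,68,1)),(S(398,210),(7,-30,68,1)),(C(350,135),(7,-30,68,1)),(C(275,190),(7,30,68,1)),(S(253,108),(-38,0,108,1)),(C(405,103),(-38,0,108,1))]
def P(q,m):
    m=np.array(m[:3])/1000+np.array([q[3] if len(m)>3 else 0,0,0]); c,s=np.cos(q[2]),np.sin(q[2])
    return np.array([q[0]+c*m[0]-s*m[1],q[1]+s*m[0]+c*m[1],m[2]])
def f(q): return np.concatenate([proj(o[0],P(q,m))[0]-o[1:] for o,m in obs])
r=least_squares(f,[.5,-.1,0,.01],loss='soft_l1')
print(r.x); print(f(r.x).reshape(-1,2).round(1).tolist())
for n,m in [('bed',(112,0,12)),('grip',(-38,0,83,1))]: print(n,P(r.x,m))
E
python3 fit.py
```

```text
[ 0.52639567 -0.03276474  0.17080004  0.00555898]
[[-0.2, 0.5], [0.5, 0.4], [-0.0, 0.4], [-1.2, -0.5], [-1.0, -0.8], [-0.2, 0.3], [0.8, -0.3], [-0.9, -0.3], [-0.5, 0.1], [-0.3, -0.6], [-0.4, 0.1], [0.8, 1.5], [0.2, -0.2]]
bed [ 0.63676597 -0.01372801  0.012     ]
grip [ 0.4944267  -0.03827877  0.083     ]
```

```bash
python3 - <<'E'
from h import *
c=lambda x,y:(200+x/4,150+y/4)
print('blue top',atz('side',*c(193,388),.072),'scene',atz('scene',180+593/4,130+192/4,.072))
print('tinbottom', atz('side',*c(352,455),0),'scene base',atz('scene',180+507/4,130+215/4,0))
print('stamp base',atz('side',*c(453,370),0.02), 'blue2',atz('side',*c(231,105),.072))
print('pack',atz('side',*c(255,580),.02),atz('side',*c(590,415),.02))
i=vision.camera_info('wrist')
o=get_obs()
from scipy.spatial.transform import Rotation as R
print(R.from_euler('xyz',o['eef_rot']).as_matrix().round(3))
E
```

```text
blue top [ 0.41835454 -0.25181243  0.072     ] scene [ 0.42167223 -0.2359959   0.072     ]
tinbottom [ 0.52825677 -0.26500283  0.        ] scene base [ 0.52828007 -0.26532053  0.        ]
stamp base [ 0.62828653 -0.22643126  0.02      ] blue2 [0.63072454 0.16549158 0.072     ]
pack [ 0.40458943 -0.37707976  0.02      ] [ 0.68384329 -0.31054749  0.02      ]
[[ 0.947  0.32  -0.   ]
 [ 0.32  -0.947  0.001]
 [ 0.    -0.001 -1.   ]]
```

```bash
cat >> h.py <<'E'
from scipy.spatial.transform import Rotation as Ro
def plan(p,yaw):
    o=get_obs(); R=Ro.from_euler('xyz',o['eef_rot']); T=Ro.from_euler('xyz',[np.pi,0,yaw])
    print('t',o['time_s'],'pos',o['ee_pos'].round(4),'rot',o['eef_rot'].round(3),'F',o['force'].round(1),'w',round(o['grip_width'],4))
    print('lin',(R.inv().apply(np.array(p)-o['ee_pos'])*1000).round(1),'turn',(R.inv()*T).as_rotvec().round(4))
E
python3 -c "
from h import *
plan([.42,-.30,.22],.171)"
```

```text
t 0.15 pos [ 0.176  -0.5209  0.205 ] rot [-3.141 -0.     0.326] F [-0.5 -0.1 -0.1] w 0.0943
lin [ 301.9 -131.2  -14.8] turn [-0.0008  0.      0.1548]
```

Emit:
play_rows([
  {"claw": 1,"linear": [50,-22,-15],"turn": [0,0,0.05]},
  {"claw": 1,"linear": [100,-44,-15],"turn": [0,0,0.1]},
  {"claw": 1,"linear": [150,-65,-15],"turn": [0,0,0.155]},
  {"claw": 1,"linear": [200,-87,-15],"turn": [0,0,0.155]},
  {"claw": 1,"linear": [250,-109,-15],"turn": [0,0,0.155]},
  {"claw": 1,"linear": [302,-131,-15],"turn": [0,0,0.155]},
  {"claw": 1,"linear": [302,-131,-15],"turn": [0,0,0.155]},
])

```text
time_s: 1.02
ee_pos: [0.4221, -0.2978, 0.2199]
eef_rot: [-3.14, 0.0, 0.175]
force: [-0.7, -1.2, -0.1]
grip_width: 0.0937
```

```bash
python3 -c "
from h import *
plan([.45,-.30,.22],.171)
snap('wrist','w1.png')
snap('side','side1.png')"
```

```text
t 1.025 pos [ 0.4221 -0.2978  0.2199] rot [-3.14   0.     0.175] F [-0.7 -1.2 -0.1] w 0.0937
lin [27.1  7.  -0.1] turn [-0.0014  0.0002  0.0041]
```

View pics/w1.png

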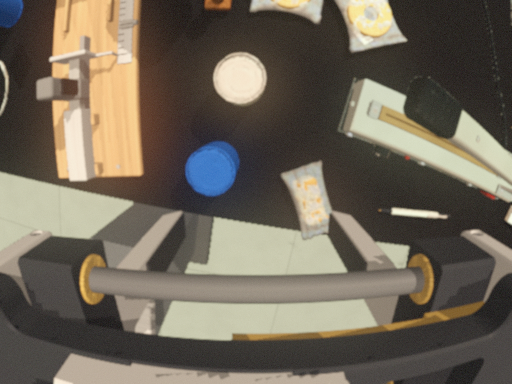

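View pics/side1.png

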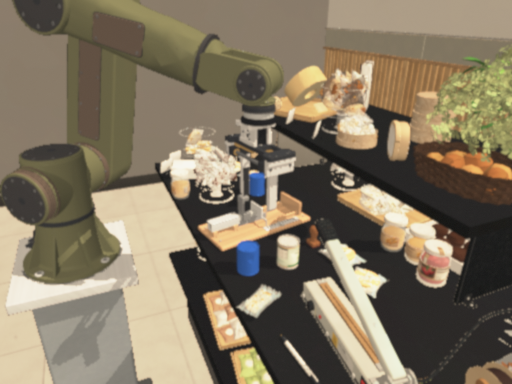

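```bash
cat >> h.py <<'E'
def wz(u,v,z,o=None):
    o=o or get_obs(); i=vision.camera_info('wrist'); K=i['camera_matrix']; M=i['mount']
    a=np.array([(u-K[0,2])/K[0,0],(v-K[1,2])/K[1,1]]); r=np.hypot(*a); d=np.array([*(a/max(r,1e-9)*np.sin(r)),np.cos(r)])
    R=Ro.from_euler('xyz',o['eef_rot']).as_matrix(); d=R@M[:3,:3]@d; c=R@M[:3,3]+o['ee_pos']
    return c+d*(z-c[2])/d[2]
def jig(p,q=(0.5264,-0.03276,0.1708)):
    c,s=np.cos(q[2]),np.sin(q[2]); d=np.array(p[:2])-q[:2]; return np.array([c*d[0]+s*d[1],-s*d[0]+c*d[1]])*1000
E
python3 -c "
from h import *
crop('w1.png','w1a.png',40,0,190,190,3)
crop('w1.png','w1b.png',180,30,300,210,3.3)
for u,v,z in [(240,78,.072),(212,168,.072)]: print(wz(u,v,z))
"
```

```text
[ 0.52779384 -0.26254518  0.072     ]
[ 0.42364316 -0.24781683  0.072     ]
```

View pics/w1a.png

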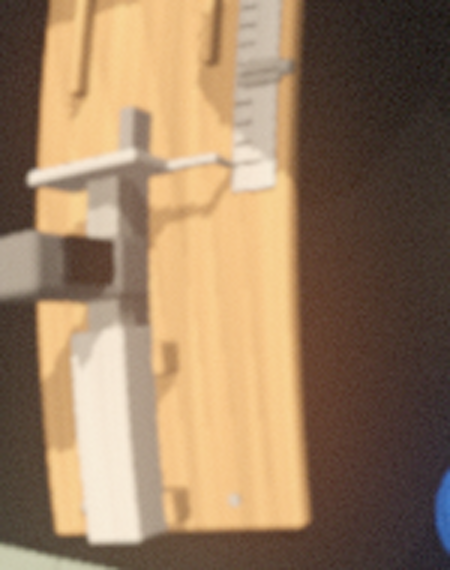

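View pics/w1b.png

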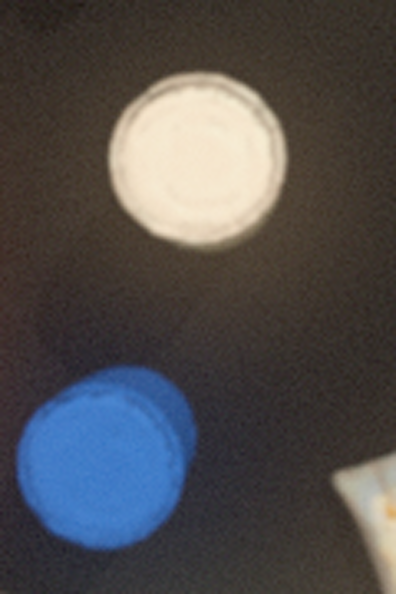

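```bash
python3 -c "
from h import *
for n,u,v,z in [('clip',127.5,24,.018),('clip',127.5,24,.014),('idx',118,53.3,.016),('corner nr',40+308/3,524/3,.012),('corner nl',40+55/3,530/3,.012)]: print(n,z,jig(wz(u,v,z)))
plan([.5278,-.2628,.12],.171)
plan([.5278,-.2628,.035],.171)
"
```

```text
clip 0.018 [ 57.12315985 -67.72878924]
clip 0.014 [ 58.5606829  -65.87430117]
idx 0.016 [ 16.11741049 -53.84609732]
corner nr 0.012 [-156.68380554  -85.31391194]
corner nl 0.012 [-157.67784821   66.76552721]
t 1.125 pos [ 0.4201 -0.2999  0.2199] rot [-3.14e+00  1.00e-03  1.72e-01] F [-0.6  0.  -0.5] w 0.0943
lin [112.5 -18.1  99.9] turn [-0.0012  0.0006  0.0009]
t 1.125 pos [ 0.4201 -0.2999  0.2199] rot [-3.14e+00  1.00e-03  1.72e-01] F [-0.6  0.  -0.5] w 0.0943
lin [112.5 -18.  184.9] turn [-0.0012  0.0006  0.0009]
```

Emit:
play_rows([
  {"claw": 1,"linear": [40,-6,33],"turn": [0,0,0]},
  {"claw": 1,"linear": [80,-12,66],"turn": [0,0,0]},
  {"claw": 1,"linear": [113,-18,90],"turn": [0,0,0]},
  {"claw": 1,"linear": [113,-18,100],"turn": [0,0,0]},
  {"claw": 1,"linear": [113,-18,100],"turn": [0,0,0]},
])

```text
time_s: 1.75
ee_pos: [0.5271, -0.2637, 0.1194]
eef_rot: [-3.14, 0.002, 0.171]
force: [-0.7, -0.1, 0.7]
grip_width: 0.0943
```

```bash
python3 -c "
from h import *
plan([.5285,-.262,.035],.171)
snap('wrist','w2.png')"
```

```text
t 1.75 pos [ 0.5271 -0.2637  0.1194] rot [-3.14e+00  2.00e-03  1.71e-01] F [-0.7 -0.1  0.7] w 0.0943
lin [ 1.8 -1.3 84.4] turn [-0.0018  0.0017 -0.0003]
```

View pics/w2.png

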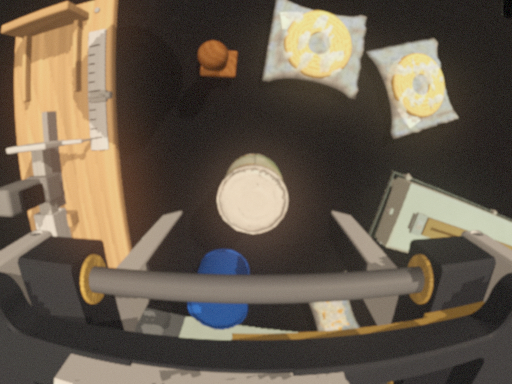

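```bash
python3 -c "
from h import *
crop('w2.png','w2a.png',0,0,140,190,4)
print(wz(253,199,.072)); plan([.5285,-.262,.035],.171)"
```

```text
[ 0.53134938 -0.25992977  0.072     ]
t 1.8 pos [ 0.5274 -0.2639  0.1204] rot [-3.141e+00  1.000e-03  1.700e-01] F [ 0.2  0.2 -0.7] w 0.0942
lin [ 1.4 -1.6 85.4] turn [-0.0009  0.0005 -0.0006]
```

View pics/w2a.png

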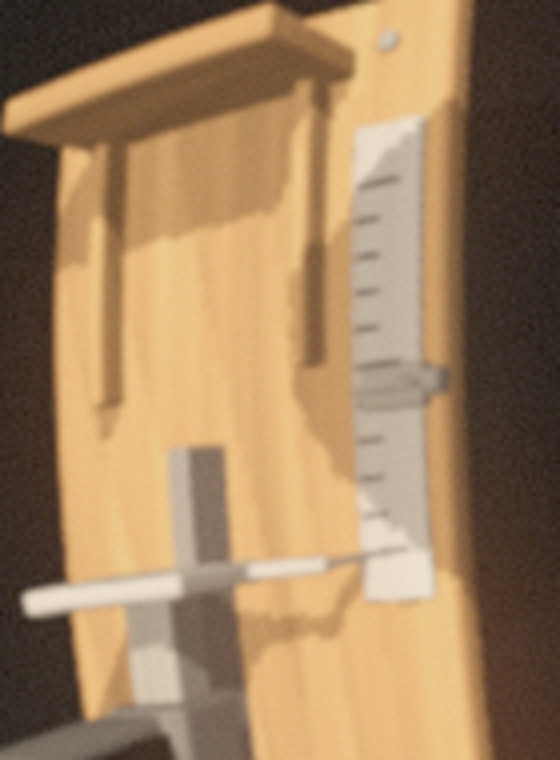

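Emit:
play_rows([
  {"claw": 1,"linear": [3,-3,40],"turn": [0,0,0]},
  {"claw": 1,"linear": [3,-3,80],"turn": [0,0,0]},
  {"claw": 1,"linear": [3,-3,85],"turn": [0,0,0]},
  {"claw": 0.5,"linear": [3,-3,85],"turn": [0,0,0]},
  {"claw": 0.4,"linear": [3,-3,85],"turn": [0,0,0]},
  {"claw": 0.3,"linear": [3,-3,85],"turn": [0,0,0]},
  {"claw": 0.3,"linear": [3,-3,85],"turn": [0,0,0]},
], force=12)

```text
time_s: 2.68
ee_pos: [0.53, -0.2604, 0.036]
eef_rot: [-3.141, -0.0, 0.17]
force: [-0.9, 2.5, 2.9]
grip_width: 0.0577
```

Emit:
play_rows([
  {"claw": 0.3,"linear": [0,0,0],"turn": [0,0,0]},
  {"claw": 0.3,"linear": [0,0,-40],"turn": [0,0,0]},
  {"claw": 0.3,"linear": [0,0,-90],"turn": [0,0,0]},
  {"claw": 0.3,"linear": [0,0,-100],"turn": [0,0,0]},
  {"claw": 0.3,"linear": [0,0,-100],"turn": [0,0,0]},
], force=20)

```text
time_s: 3.3
ee_pos: [0.5299, -0.2604, 0.1356]
eef_rot: [-3.141, -0.0, 0.17]
force: [0.3, 0.4, -2.7]
grip_width: 0.0572
```

```bash
python3 -c "
from h import *
c,s=np.cos(.1708),np.sin(.1708)
plan([.5264+c*.106,-.03276+s*.106,.136],.171)
snap('side','side2.png')"
```

```text
t 3.3 pos [ 0.5299 -0.2604  0.1356] rot [-3.141 -0.     0.17 ] F [ 0.3  0.4 -2.7] w 0.0572
lin [ 141.2 -225.    -0.3] turn [-0.0005 -0.     -0.0006]
```

View pics/side2.png

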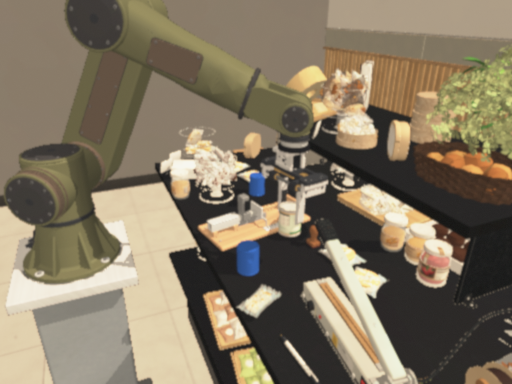

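```bash
python3 -c "
from h import *
print(atz('scene',222,240,0),atz('side',216,195,0)); b=atz('side',216,195,0)
for z in (.1,.15,.2,.25): print(z,proj('side',[b[0],b[1],z]), atz('scene',222,185,z))
crop('side2.png','s5.png',220,140,340,250,6)
"
```

```text
[0.51198383 0.18993562 0.        ] [0.48726256 0.21817748 0.        ]
0.1 [[215.11009874 169.65629546]] [0.62446957 0.07570312 0.1       ]
0.15 [[214.64511239 156.41384123]] [0.5550301  0.13773628 0.15      ]
0.2 [[214.16595472 142.76779883]] [0.48559063 0.19976945 0.2       ]
0.25 [[213.67196787 128.69943263]] [0.41615117 0.26180262 0.25      ]
```

View pics/s5.png

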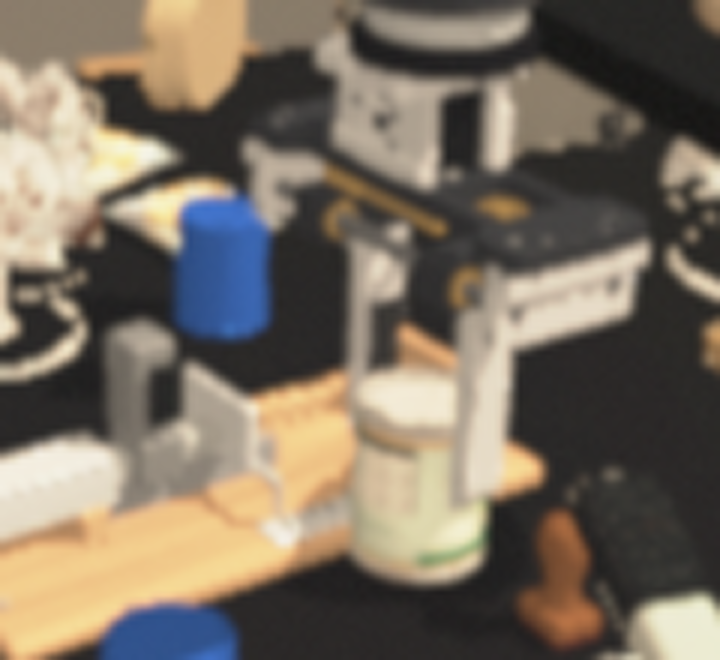

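Emit:
play_rows([
  {"claw": 0.3,"linear": [28,-45,0],"turn": [0,0,0]},
  {"claw": 0.3,"linear": [56,-90,0],"turn": [0,0,0]},
  {"claw": 0.3,"linear": [84,-135,0],"turn": [0,0,0]},
  {"claw": 0.3,"linear": [112,-180,0],"turn": [0,0,0]},
  {"claw": 0.3,"linear": [133,-212,0],"turn": [0,0,0]},
  {"claw": 0.3,"linear": [141,-225,0],"turn": [0,0,0]},
  {"claw": 0.3,"linear": [141,-225,0],"turn": [0,0,0]},
])

```text
time_s: 4.22
ee_pos: [0.6298, -0.0143, 0.1333]
eef_rot: [-3.14, 0.003, 0.171]
force: [0.4, 0.6, -1.7]
grip_width: 0.0569
```

```bash
python3 -c "
from h import *
c,s=np.cos(.1708),np.sin(.1708)
plan([.5264+c*.106,-.03276+s*.106,.136],.171)
snap('wrist','w3.png')
snap('side','side3.png'); snap('scene','scene3.png')
plan([.5264+c*.106,-.03276+s*.106,.136],.171)
crop('side3.png','s6.png',220,140,340,250,6)
crop('scene3.png','s6b.png',210,140,310,230,7)
"
```

```text
t 4.225 pos [ 0.6298 -0.0143  0.1333] rot [-3.14e+00  3.00e-03  1.71e-01] F [ 0.4  0.6 -1.7] w 0.0569
lin [ 0.9  0.6 -2.7] turn [-0.0021  0.0034  0.0004]
t 4.375 pos [ 0.6298 -0.0159  0.1343] rot [-3.14e+00  2.00e-03  1.69e-01] F [ 0.2 -0.3 -1.7] w 0.0572
lin [ 1.2 -0.9 -1.7] turn [-0.0017  0.0021 -0.0018]
```

View pics/w3.png

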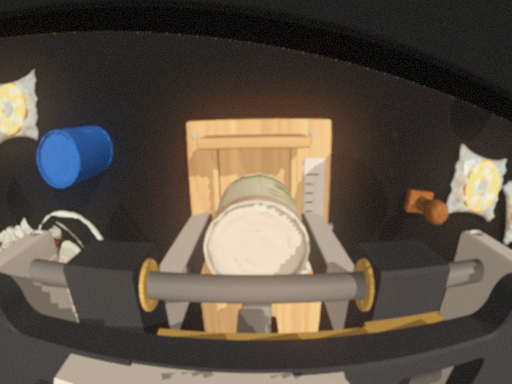

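View pics/s6.png

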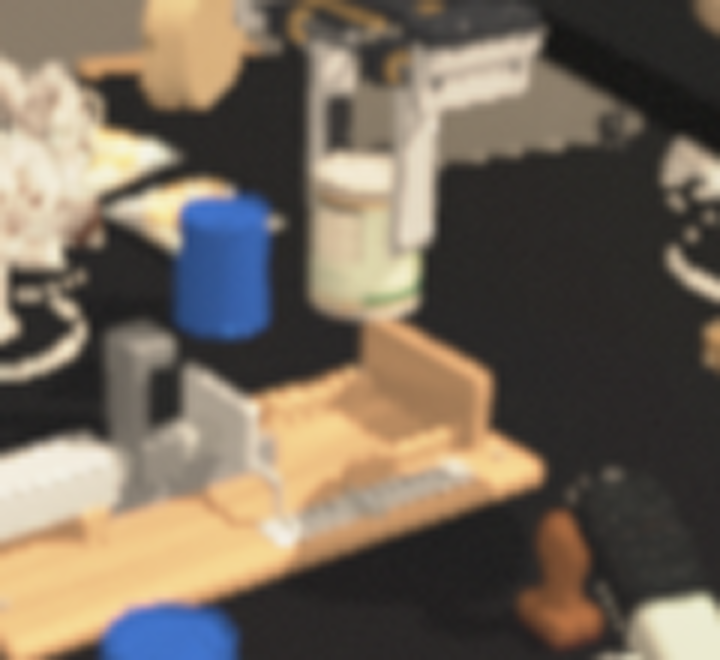

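View pics/s6b.png

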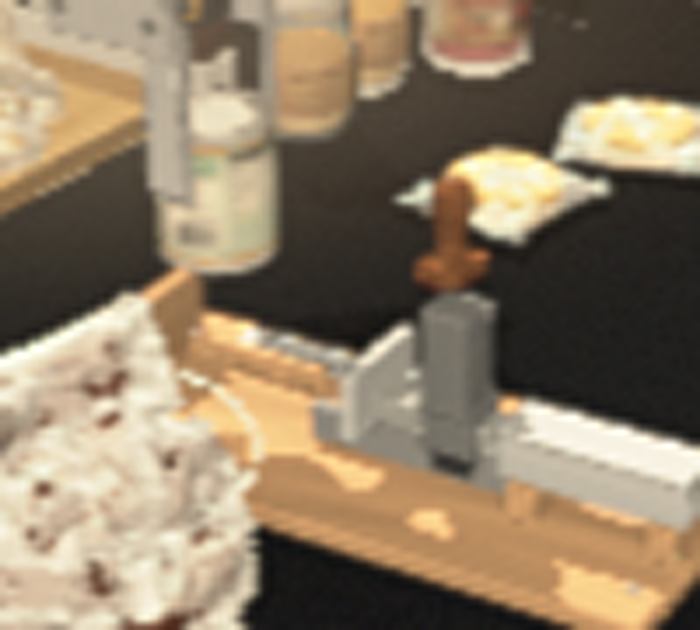

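```bash
python3 -c "
from h import *
crop('w3.png','w3a.png',170,100,350,260,4.4)
"
```

```text
(no output)
```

View pics/w3a.png

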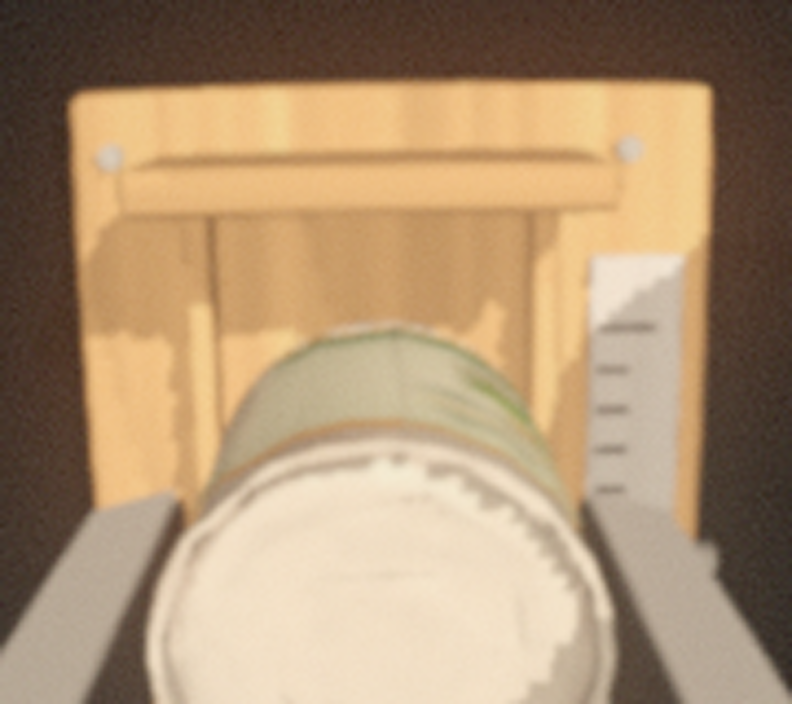

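```bash
python3 -c "
from h import *
o=dict(get_obs()); o['ee_pos']=np.array([.6298,-.0143,.1333]); o['eef_rot']=np.array([-3.14,.003,.171])
g=lambda x,y:(170+x/4.4,100+y/4.4)
for n,x,y,z in [('fenceL y50 x145',120,212,.057),('fenceR',617,208,.057),('railL',216,280,.024),('railR',530,280,.024),('railLb',218,400,.024),('cornL 170,70',72,95,.012),('cornR',712,88,.012)]: print(n,jig(wz(*g(x,y),z,o)))
print('tcp',jig(o['ee_pos']))
"
```

```text
fenceL y50 x145 [147.56317869  53.04129677]
fenceR [148.23642619 -45.8159643 ]
railL [128.24813113  38.22818141]
railR [128.19887342 -32.41137398]
railLb [100.35117573  38.54884003]
cornL 170,70 [170.49977785  73.00538039]
cornR [172.25640906 -76.11815697]
tcp [105.0330978    0.61641363]
```

```bash
python3 -c "
from h import *
o=dict(get_obs()); o['ee_pos']=np.array([.6298,-.0143,.1333]); o['eef_rot']=np.array([-3.14,.003,.171])
g=lambda x,y:(170+x/4.4,100+y/4.4)
for x,y,z in [(178,495,.1333),(583,495,.1333),(148,640,.17),(612,640,.17)]: print(jig(wz(*g(x,y),z,o)))
"
```

```text
[114.31359798  30.71016139]
[114.30696453 -28.56476403]
[108.02043336  29.29970524]
[108.02843261 -27.11810161]
```

Emit:
play_rows([
  {"claw": 0.3,"linear": [1,-3,20],"turn": [0,0,0]},
  {"claw": 0.3,"linear": [1,-3,50],"turn": [0,0,0]},
  {"claw": 0.3,"linear": [1,-3,72],"turn": [0,0,0]},
  {"claw": 0.3,"linear": [1,-3,80],"turn": [0,0,0]},
  {"claw": 0.3,"linear": [1,-3,84],"turn": [0,0,0]},
  {"claw": 0.3,"linear": [1,-3,84],"turn": [0,0,0]},
])

```text
time_s: 5.12
ee_pos: [0.6304, -0.0129, 0.051]
eef_rot: [-3.14, 0.001, 0.169]
force: [0.1, -0.8, -1.3]
grip_width: 0.0572
```

```bash
python3 -c "
from h import *
o=get_obs(); print(o['ee_pos'],o['force'],jig(o['ee_pos']))
snap('wrist','w4.png')
snap('side','side4.png')
o=get_obs(); print(o['ee_pos'],o['force'],jig(o['ee_pos']))
crop('side4.png','s7.png',220,140,340,250,6)
crop('w4.png','w4a.png',170,100,350,260,4.4)
"
```

```text
[ 0.63039777 -0.01288761  0.05097052] [ 0.0813201  -0.82113931 -1.28861593] [105.86223009   1.90664989]
[ 0.63050584 -0.01272053  0.05118032] [ 0.44179657  0.56869671 -2.09972732] [105.9971302    2.05292673]
```

View pics/w4a.png

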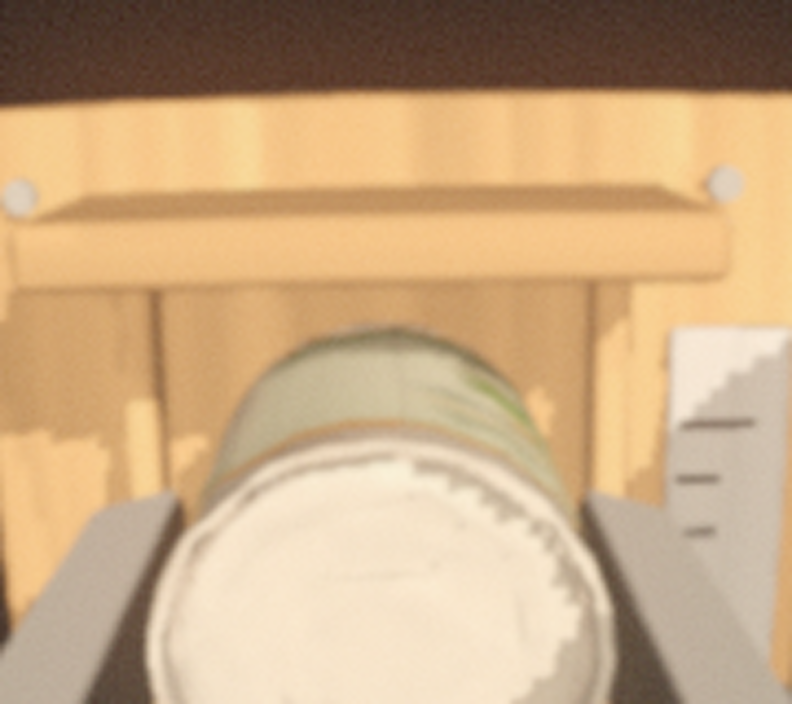

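View pics/s7.png

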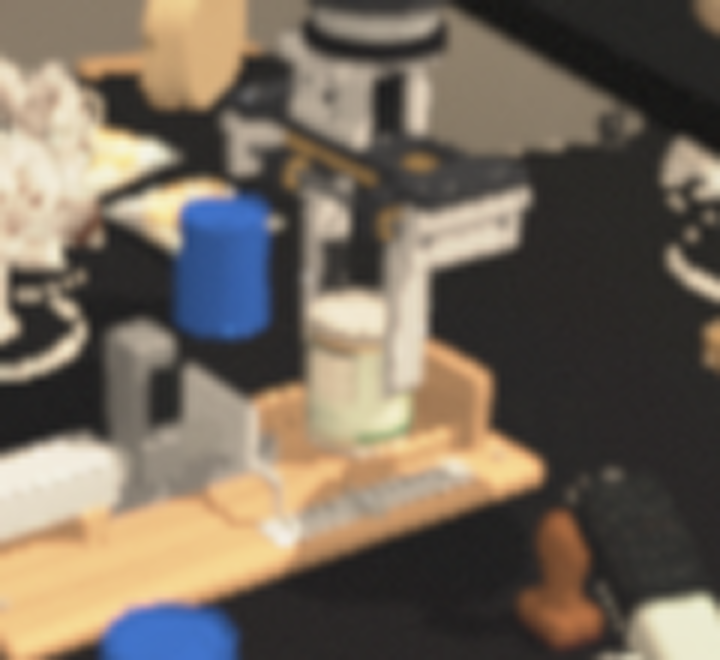

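Emit:
play_rows([
  {"claw": 0.3,"linear": [0,-1,2],"turn": [0,0,0]},
  {"claw": 0.3,"linear": [0,-1,4],"turn": [0,0,0]},
  {"claw": 0.3,"linear": [0,-1,4],"turn": [0,0,0]},
])

```text
time_s: 5.6
ee_pos: [0.6306, -0.0116, 0.0479]
eef_rot: [-3.14, -0.0, 0.169]
force: [-2.2, 1.3, 5.0]
grip_width: 0.0568
```

Emit:
play_rows([
  {"claw": 0.64,"linear": [0,0,0],"turn": [0,0,0]},
  {"claw": 0.7,"linear": [0,0,0],"turn": [0,0,0]},
  {"claw": 0.9,"linear": [0,0,0],"turn": [0,0,0]},
  {"claw": 0.9,"linear": [0,0,0],"turn": [0,0,0]},
  {"claw": 0.9,"linear": [0,0,-40],"turn": [0,0,0]},
  {"claw": 0.9,"linear": [0,0,-85],"turn": [0,0,0]},
  {"claw": 0.9,"linear": [0,0,-110],"turn": [0,0,0]},
  {"claw": 0.9,"linear": [0,0,-110],"turn": [0,0,0]},
])

```text
time_s: 6.6
ee_pos: [0.6314, -0.0118, 0.1597]
eef_rot: [-3.141, -0.003, 0.169]
force: [1.0, 0.8, -0.5]
grip_width: 0.0843
```

```bash
python3 -c "
from h import *
snap('wrist','w5.png')
snap('side','side5.png')
crop('side5.png','s8.png',220,140,340,250,6)
plan([.4944,-.0383,.16],.1708)
"
```

```text
t 6.7 pos [ 0.6303 -0.0117  0.1568] rot [-3.14e+00  1.00e-03  1.69e-01] F [ 0.3 -0.3 -0.2] w 0.0845
lin [-138.4    3.4   -3.1] turn [-0.0016  0.0011 -0.0016]
```

View pics/w5.png

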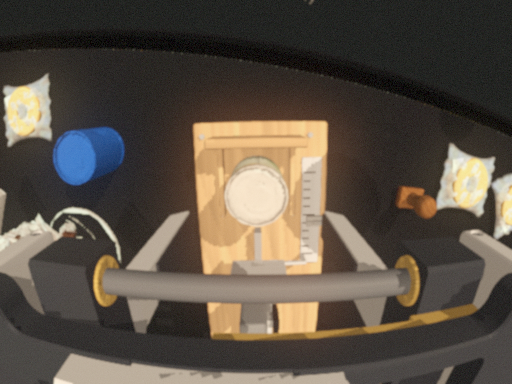

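View pics/s8.png

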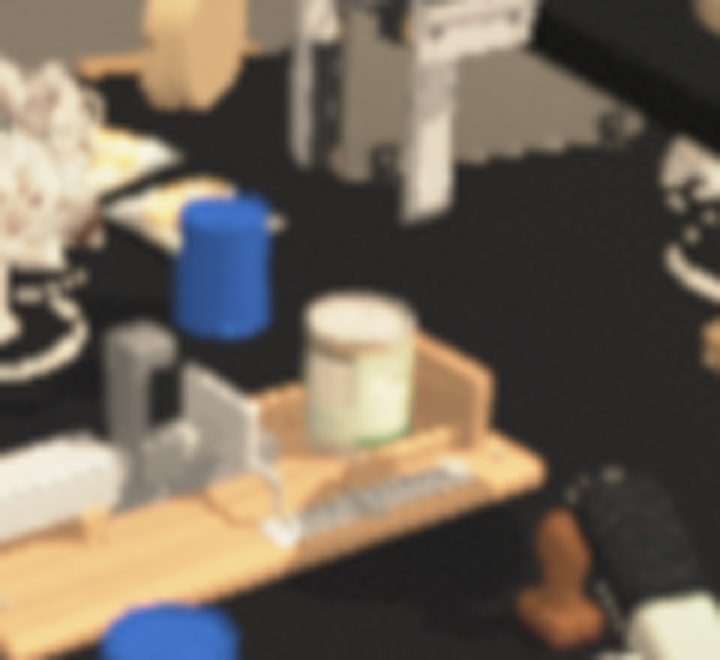

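Emit:
play_rows([
  {"claw": 0.9,"linear": [-45,1,-3],"turn": [0,0,0]},
  {"claw": 0.9,"linear": [-90,1,-3],"turn": [0,0,0]},
  {"claw": 0.9,"linear": [-130,1,-3],"turn": [0,0,0]},
  {"claw": 0.9,"linear": [-138,1,-3],"turn": [0,0,0]},
  {"claw": 0.9,"linear": [-138,1,-3],"turn": [0,0,0]},
  {"claw": 0.9,"linear": [-138,1,-3],"turn": [0,0,0]},
])

```text
time_s: 7.45
ee_pos: [0.4951, -0.0358, 0.1595]
eef_rot: [-3.14, 0.002, 0.169]
force: [0.0, 0.5, -0.6]
grip_width: 0.0846
```

```bash
python3 -c "
from h import *
plan([.4945,-.0358,.16],.1708)
snap('wrist','w6.png')
plan([.4945,-.0358,.16],.1708)
crop('w6.png','w6a.png',180,90,350,260,4.5)
"
```

```text
t 7.45 pos [ 0.4951 -0.0358  0.1595] rot [-3.14e+00  2.00e-03  1.69e-01] F [ 0.   0.5 -0.6] w 0.0846
lin [-0.6 -0.1 -0.5] turn [-0.0018  0.0016 -0.0014]
t 7.5 pos [ 0.495  -0.0358  0.1594] rot [-3.14e+00  2.00e-03  1.69e-01] F [0.4 0.1 0.6] w 0.0847
lin [-0.5 -0.1 -0.6] turn [-0.0018  0.0017 -0.0013]
```

View pics/w6.png

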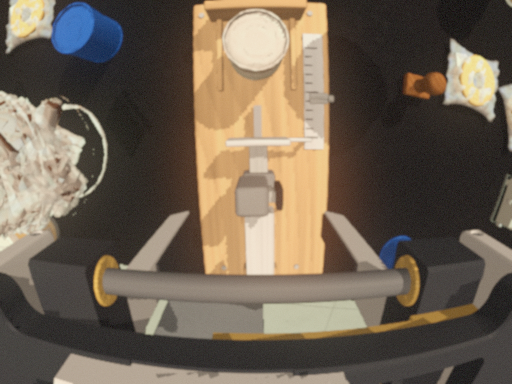

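View pics/w6a.png

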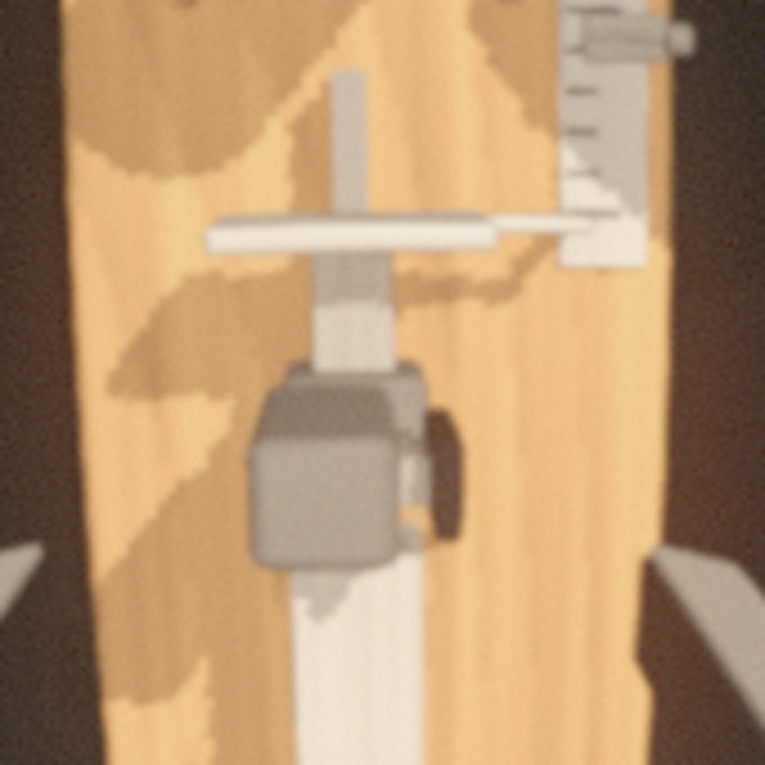

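```bash
python3 -c "
from h import *
g=lambda x,y:(180+x/4.5,90+y/4.5)
for n,x,y,z in [('gripL',250,500,.108),('button',462,475,.1),('gripfront',330,437,.108),('gripback',330,568,.108),('clip',625,36,.018),('idx',598,225,.018)]: print(n,jig(wz(*g(x,y),z)))
print('tin',jig(wz(256,40,.084)),'tcp',jig(get_obs()['ee_pos']))
print('fence', jig(wz(205,9,.057)),jig(wz(305,5,.057)))
print('finger', jig(wz(*g(45,545),.1594)),jig(wz(*g(650,550),.1594)))
"
```

```text
gripL [-29.58880823  19.90826178]
button [-27.17017246 -19.03899253]
gripfront [-17.89378678   5.38932864]
gripback [-42.59519603   5.51093525]
clip [ 59.31581708 -64.71432494]
idx [ 13.03280403 -58.72245158]
tin [105.36412231   3.03867003] tcp [-31.4349753    2.36239689]
fence [146.84330139  52.27484164] [150.77456589 -44.31386409]
finger [-21.29949988  45.95787475] [-22.2103673 -41.3845544]
```

Emit:
play_rows([
  {"claw": 0.9,"linear": [1,1,40],"turn": [0,0,0]},
  {"claw": 0.9,"linear": [1,1,80],"turn": [0,0,0]},
  {"claw": 0.9,"linear": [1,1,94],"turn": [0,0,0]},
  {"claw": 0.9,"linear": [1,1,94],"turn": [0,0,0]},
  {"claw": 0.6,"linear": [1,1,94],"turn": [0,0,0]},
  {"claw": 0.55,"linear": [1,1,94],"turn": [0,0,0]},
  {"claw": 0.55,"linear": [1,1,94],"turn": [0,0,0]},
], force=20)

```text
time_s: 8.38
ee_pos: [0.4963, -0.0365, 0.0661]
eef_rot: [-3.14, 0.001, 0.169]
force: [-0.6, 0.6, -0.1]
grip_width: 0.0578
```

```bash
python3 -c "
from h import *
plan([.4945,-.0358,.064],.1708)
snap('wrist','w7.png')
crop('w7.png','w7a.png',180,90,350,260,4.5)
"
```

```text
t 8.375 pos [ 0.4963 -0.0365  0.0661] rot [-3.14e+00  1.00e-03  1.69e-01] F [-0.6  0.6 -0.1] w 0.0578
lin [-1.7 -1.   2.1] turn [-0.0014  0.0006 -0.0014]
```

View pics/w7.png

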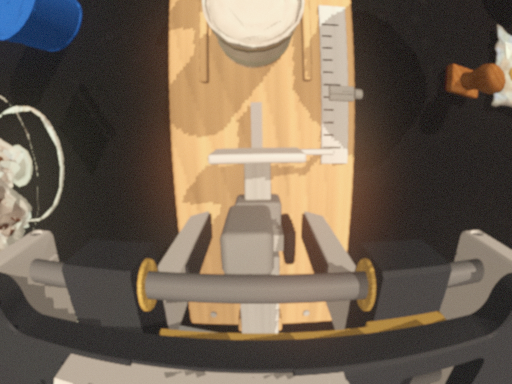

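View pics/w7a.png

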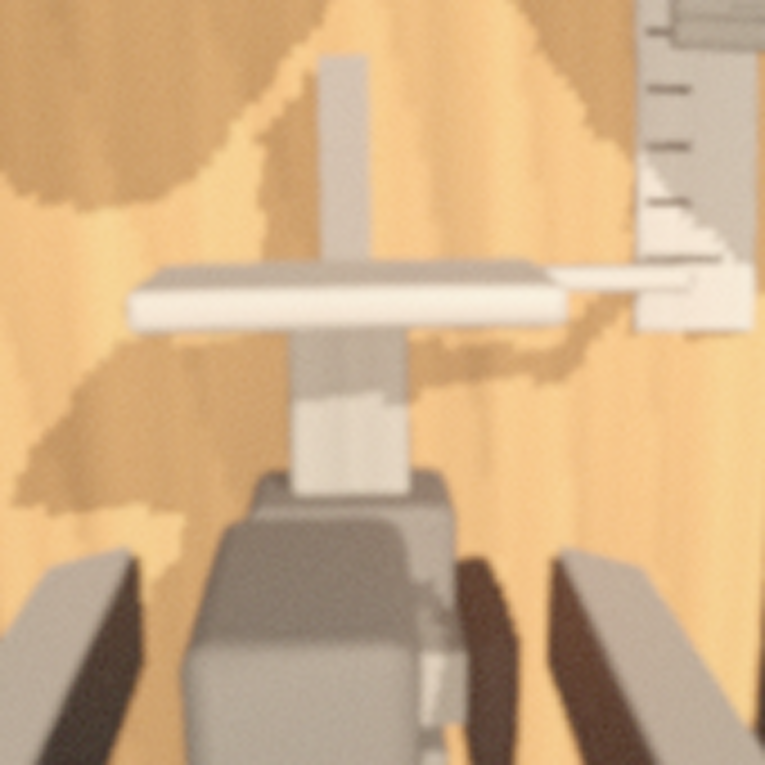

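Emit:
play_rows([
  {"claw": 0.45,"linear": [0,0,2],"turn": [0,0,0]},
  {"claw": 0.4,"linear": [0,0,2],"turn": [0,0,0]},
  {"claw": 0.3,"linear": [0,0,2],"turn": [0,0,0]},
  {"claw": 0.25,"linear": [0,0,2],"turn": [0,0,0]},
  {"claw": 0.25,"linear": [0,0,2],"turn": [0,0,0]},
], force=20)

```text
time_s: 9.05
ee_pos: [0.4958, -0.0348, 0.0638]
eef_rot: [-3.137, 0.002, 0.17]
force: [-1.2, 15.6, 3.0]
grip_width: 0.0344
```

```bash
python3 -c "
from h import *
plan([.4945,-.0358,.064],.1708)
snap('wrist','w8.png')
plan([.4945,-.0358,.064],.1708)
crop('w8.png','w8a.png',200,60,370,230,4.5)
"
```

```text
t 9.05 pos [ 0.4958 -0.0348  0.0638] rot [-3.137e+00  2.000e-03  1.700e-01] F [-1.2 15.6  3. ] w 0.0344
lin [-1.5  0.8 -0.2] turn [-0.0042  0.0015 -0.0007]
t 9.1 pos [ 0.4958 -0.0348  0.0638] rot [-3.137e+00  2.000e-03  1.700e-01] F [-1.2 15.3  2.7] w 0.0345
lin [-1.5  0.8 -0.2] turn [-0.0042  0.0015 -0.0008]
```

View pics/w8a.png

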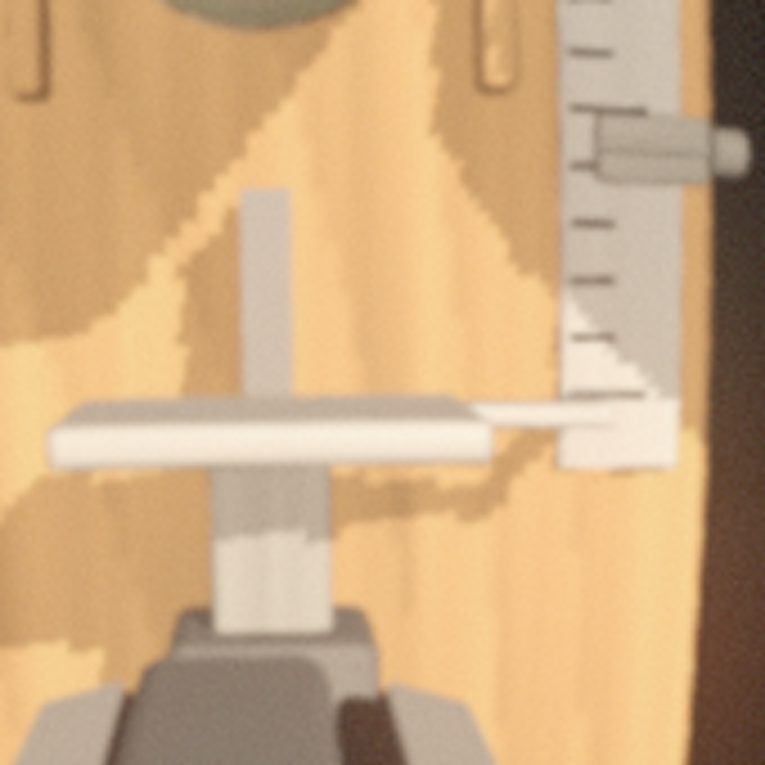

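Emit:
play_rows([
  {"claw": 0.25,"linear": [0,0,0],"turn": [0,0,0]},
  {"claw": 0.25,"linear": [0,0,0],"turn": [0,0,0]},
  {"claw": 0.25,"linear": [0,0,0],"turn": [0,0,0]},
], force=22)

```text
time_s: 9.48
ee_pos: [0.4958, -0.0342, 0.0639]
eef_rot: [-3.137, 0.002, 0.17]
force: [-1.3, 6.7, 1.4]
grip_width: 0.0332
```

Emit:
play_rows([
  {"claw": 0.25,"linear": [0,-0.6,0],"turn": [0,0,0]},
  {"claw": 0.25,"linear": [4,-0.6,0],"turn": [0,0,0]},
  {"claw": 0.25,"linear": [9,-0.6,0],"turn": [0,0,0]},
  {"claw": 0.25,"linear": [14,-0.6,0],"turn": [0,0,0]},
  {"claw": 0.25,"linear": [20,-0.6,0],"turn": [0,0,0]},
  {"claw": 0.25,"linear": [25,-0.6,0],"turn": [0,0,0]},
  {"claw": 0.25,"linear": [30,-0.6,0],"turn": [0,0,0]},
  {"claw": 0.25,"linear": [30,-0.6,0],"turn": [0,0,0]},
])

```text
time_s: 10.48
ee_pos: [0.5258, -0.0284, 0.0639]
eef_rot: [-3.137, 0.001, 0.17]
force: [1.6, 0.9, 2.6]
grip_width: 0.0332
```

```bash
python3 -c "
from h import *
snap('wrist','w9.png')
plan([.4945,-.0358,.064],.1708)
crop('w9.png','w9a.png',200,60,370,230,4.5)
"
```

```text
t 10.525 pos [ 0.5256 -0.0284  0.0639] rot [-3.137e+00  1.000e-03  1.700e-01] F [1.8 1.7 2.2] w 0.0334
lin [-31.9   2.   -0.1] turn [-0.0049  0.0008 -0.0004]
```

View pics/w9a.png

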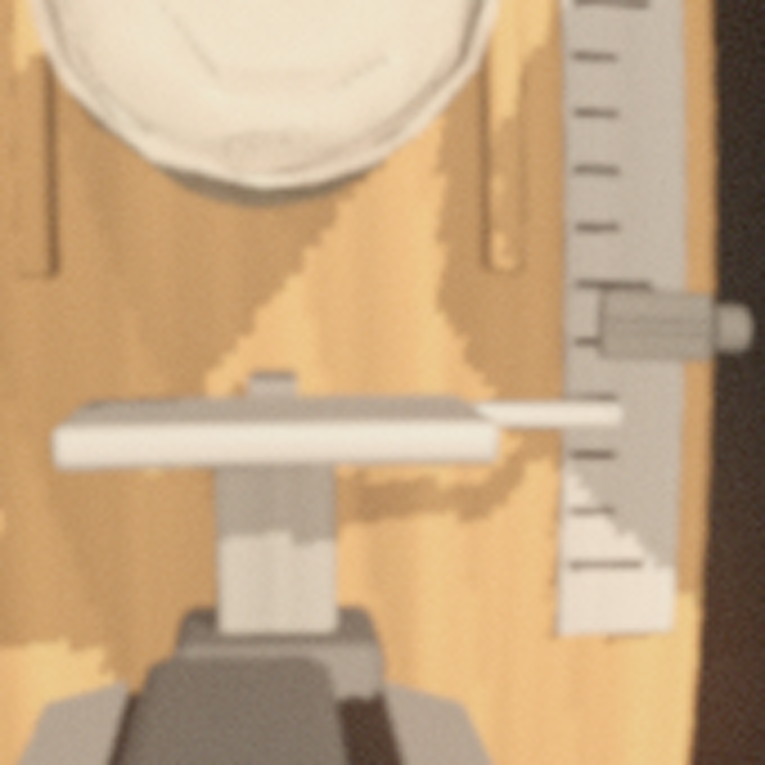

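Emit:
play_rows([
  {"claw": 0.25,"linear": [4,0,0],"turn": [0,0,0]},
  {"claw": 0.25,"linear": [8,0,0],"turn": [0,0,0]},
  {"claw": 0.25,"linear": [12,0,0],"turn": [0,0,0]},
  {"claw": 0.25,"linear": [15.3,0,0],"turn": [0,0,0]},
  {"claw": 0.25,"linear": [15.3,0,0],"turn": [0,0,0]},
  {"claw": 0.25,"linear": [15.3,0,0],"turn": [0,0,0]},
])

```text
time_s: 11.28
ee_pos: [0.5408, -0.0256, 0.0638]
eef_rot: [-3.136, 0.0, 0.17]
force: [-0.0, 5.3, 3.5]
grip_width: 0.0332
```

```bash
python3 -c "
from h import *
snap('wrist','w10.png')
snap('side','side10.png')
plan([.4945,-.0358,.064],.1708)
crop('w10.png','w10a.png',200,60,370,230,4.5)
crop('side10.png','s10.png',220,140,340,250,6)
"
```

```text
t 11.375 pos [ 0.5407 -0.0257  0.0639] rot [-3.136e+00  1.000e-03  1.700e-01] F [1.9 4.9 2. ] w 0.0331
lin [-47.3   2.2  -0.1] turn [-0.0052  0.0005 -0.0004]
```

View pics/w10a.png

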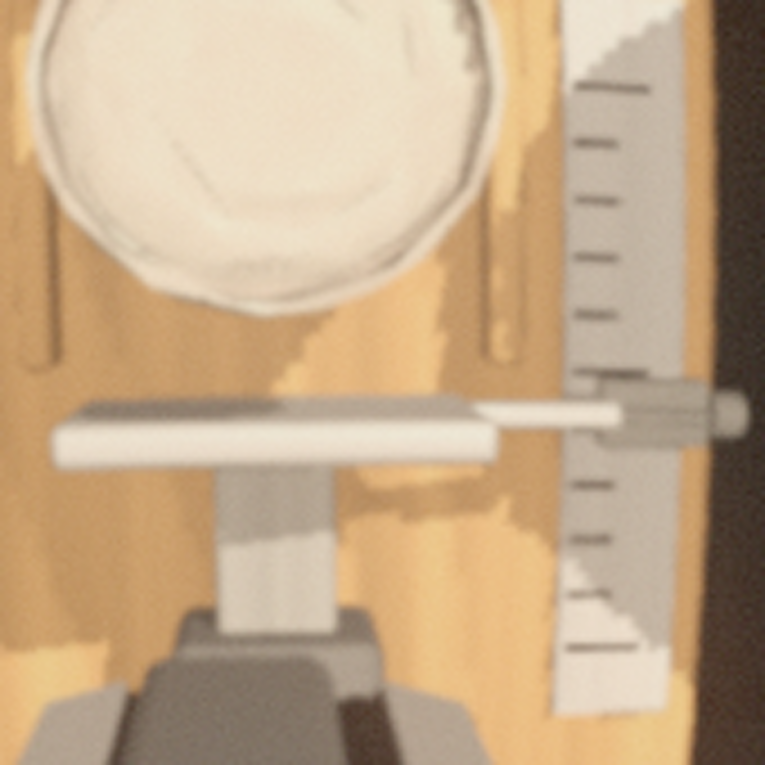

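View pics/s10.png

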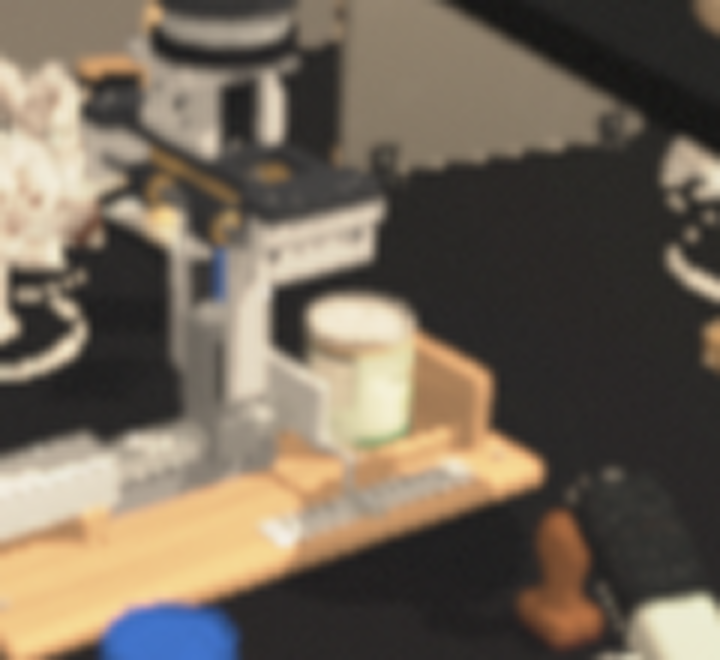

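Emit:
play_rows([
  {"claw": 0.25,"linear": [0,-0.4,0],"turn": [0,0,0]},
  {"claw": 0.25,"linear": [0,-0.4,0],"turn": [0,0,0]},
  {"claw": 0.25,"linear": [0,-0.4,0],"turn": [0,0,0]},
  {"claw": 0.25,"linear": [0,-0.4,0],"turn": [0,0,0]},
])

```text
time_s: 11.88
ee_pos: [0.5407, -0.0255, 0.0639]
eef_rot: [-3.137, 0.0, 0.17]
force: [0.8, -1.3, 1.6]
grip_width: 0.0331
```

```bash
python3 -c "
from h import *
snap('wrist','w11.png')
o=get_obs(); print(o['time_s'],o['ee_pos'],o['force'],o['grip_width'],o['joint_vel'])
crop('w11.png','w11a.png',200,60,370,230,4.5)
"
```

```text
11.925 [ 0.54068632 -0.02551456  0.06385798] [ 1.54291738 -0.79534743  1.49804817] 0.03297718507651482 [ 6.11181472e-04  2.85286770e-04  1.26531293e-05 -1.83630436e-03
  7.86985817e-04  8.94234659e-04]
```

View pics/w11a.png

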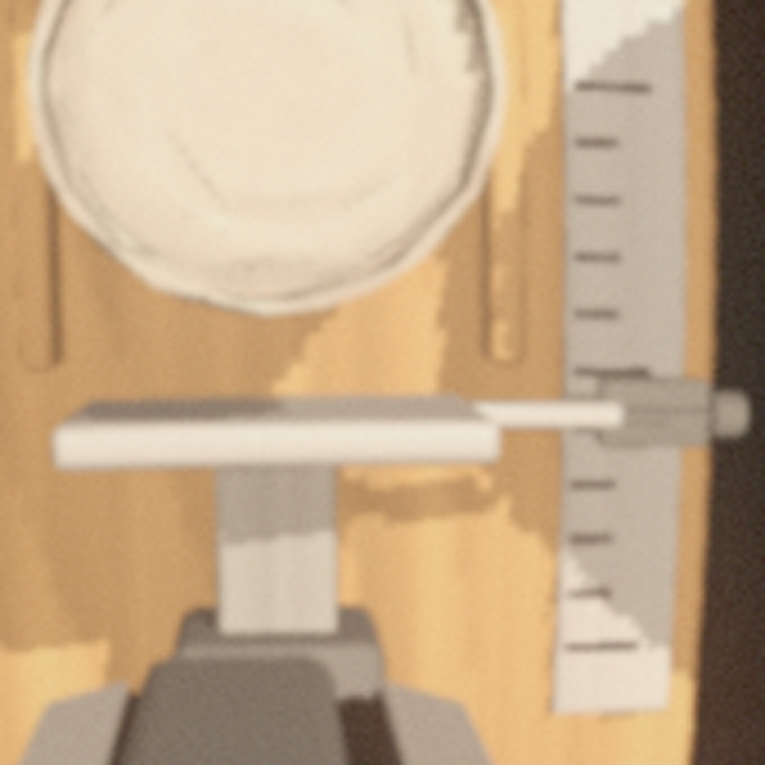

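The index (row 413) is level with the clip's ridge (row 412), the tin stands clear of the stop plate, and the button is held in.

```bash
python3 -c "
from h import *
print(hand_in())"
```

```text
the job is handed in; nothing more can be done
None
```

The cream tea tin is standing upright in the jig's bed and let go. The arm is slid out to the clip, with the gripper still holding the grip and the button squeezed in. I handed the job in at about 11.9 s of the 51 s; it reports no verdict.

- **Tin:** it sits about 6 mm nearer the arm than the bed's centre and within about 1 mm of the middle of the rails. It is clear of both the stop plate and the fence. I did not touch the blue look-alikes or the other goods.
- **Arm:** in the last wrist picture the index and the clip's ridge line up to within about 0.3 mm. The arm's joints were nearly still.
- **Button:** the finger opening is 33 mm against the grip's 40 mm, so the button reads fully in at a 22 N pinch. The leftover force on the tool is about 2 N.

Two checks disagreed. The wrist camera put the jig's centre line about 3 mm left of my fit from the two fixed cameras; I placed the tin and grip by the wrist view. My first pinch was about 1.5 mm off centre and pushed about 15 N sideways, so I eased it off before sliding the arm.

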